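# Put three copper vessels back on their own pitch rests

### The arm

A 6-joint arm with a two-finger parallel gripper is mounted at the origin on the work surface. World frame = base frame: x ahead of the robot, y to its left, z up, the work surface at z = 0. Lengths are in mm, angles in rad, forces in N, time in s.
With the tool pointing down it reaches from about 275 to 725 mm from the base axis. Payload 15.9 kg.
Tool frame: the origin (TCP) lies between the finger pads; the fingertips stand 11 mm ahead of it and the grasp point (between the pads) lies 8 mm behind it; z points along the fingers, y is the line along which they close (so a half turn about z gives the same grasp; the last joint's range is limited). The gripper opens to 85 mm and grips with 20 to 120 N. Pads are 22 mm wide; open, the fingers measure 114 mm over their backs; the gripper's body (76 mm by 85 mm) begins 54 mm behind the grasp point. The pads swing forward as they close: fully open they stand 13 mm farther back than shut.
Start: joints at [-1.29, 0.213, -0.034, 1.323, 0, 1.571], TCP at [138.556, -480.404, 242.306] pointing down, gripper open.
Joint ranges: [-2.98, 2.98], [-0.74, 1.72], [-1.14, 1.35], [-2.1, 2.04], [-1.57, 1.44], [-3.14, 3.14]. Speed limits (rad/s): [1.89, 1.89, 2.39, 2.57, 3.14, 3.14].

### API

Orientations are given as a unit quaternion [x, y, z, w].
In Python, from station import readout, eyes, ticket gives the robot as it stands.
- The arm moves only by the tool apply_moves, never from a script. Its arguments are lists of equal length, an entry for each row: "translation": the shift along the tool's x, y, z in units of 40 mm (1.0 is 40 mm), a list of three; "twist": the turn about the tool's z in degrees; "claw": the finger opening in mm, from 0 to 85.4. A call has 1 to 12 rows; each row shifts and turns the commanded pose from where the row before left it, along the tool's axes as they then stand; what a row does not reach is not made up. A row lasts 1/8 s, in which the tool goes at most 62.5 mm and 10.7 degrees, less where a joint would pass 70% of its speed; a pose out of reach is approached as far as the arm can. A call is refused whole if a number of a shift passes 1 or a number of a turn 10.7, either way. A call with a gripper value outside its range is refused whole. The fingers move at their own pace and stop on an object; "force" is the grip in N (left out, the last holds). Time passes only in rows, so rows that do not move let the fingers close. It gives the time, the measured TCP pose, the force, the opening and the grip force at its end, in the units of the state.
- readout.read_state(): the state, without advancing time (a new reading comes with each control period).
- eyes.camera(name): name is "scene" or "top"; returns a dict with "color" (480x640x3 uint8, red, green, blue), "range_z" (480x640 float32, mm along the optical axis (not along the pixel's ray), 0 where there is no reading), "K" (3x3 intrinsics, pixels), "pose" (4x4, takes a point from camera to world coordinates). Camera axes: x right, y down, z forward; pixel columns grow to the right and rows downward; lengths in mm; the calibration is good to about 2 mm. A picture is of the moment at which its call begins.
- ticket.finish_job(): hands the job in; it is judged then, once.
The state is a dict: "time": time; "joint_pos": joint angles; "dq": joint speeds; "joint_efforts": joint torques, N m; "eef_pos": TCP position; "orientation": TCP orientation; "wrist_force": force on the tool from outside, world axes, zero at the start; "ft_torque": the same for the moment, N m; "finger_gap": finger opening in mm; "grip_force": force on a finger pad.
Only numpy, scipy, OpenCV 4.12 (cv2) and the standard library are available. Lean on these libraries where they do the work, as an engineer would, in place of code of your own. Each camera call takes 0.05 s, during which the arm holds its last target. There are 200 camera calls.

### The job

The copper vessels are each standing on the wrong pitch rest: move them so that each stands upright in the middle of the rest of its own shape (round pot on the round rest, square caddy on the square one, oblong pen box on the oblong one), with the caddy and the pen box squared up to their rest's sides. Use the empty cork mat as the spare place on the way (put one vessel down there and let go of it); never put a vessel on the bare bench, tip it over or drop it. Leave the tape measure, the drink carton and the cup of punches where they are.

Things in the scene. Friction and masses are not known exactly. Their poses are not given: they have to be found in the camera images.
- pot: round copper pot, open at the top, no handle, 66 mm high. Straight round belly of 54 mm diameter from 10 to 50 mm above its foot, neck 46 mm, rim 50 mm, foot 46 mm. Origin: centre of its underside, z up. About 0.25 kg.
- caddy: square copper tea caddy, 46 x 46 mm, side walls 60 mm high, a 48 mm square brass band from 60 to 63 mm, a lid (fixed on) to 70 mm and a small brass ball knob to 84 mm in all. Origin: centre of its underside, z up, x and y along its sides. About 0.28 kg.
- pen_box: oblong copper pen box with its lid fixed on, 90 mm long (its x) x 40 mm wide (its y) x 45 mm high. Origin: centre of its underside, z up. About 0.28 kg.
- round_rest: round work rest, dark wood with a flat black pitch top, diameter 120 mm, 30 mm high, fixed to the bench. Origin: centre of its underside on the bench; the top is flat, without a rim.
- square_rest: square work rest of the same make, 110 x 110 mm, 30 mm high, flat top, fixed. Origin: centre of its underside; x and y along its sides.
- oblong_rest: oblong work rest of the same make, 145 mm (its x) x 85 mm (its y), 30 mm high, flat top, fixed. Origin: centre of its underside.
- mat: thin square cork mat, tan, 120 x 120 mm, 10 mm thick, fixed, empty at the start: the spare place. Origin: centre of its underside.
- tape_measure: black tape measure, 65 x 65 mm, 30 mm high, at the robot's right. Origin: centre of its underside. Not to be moved.
- carton: blue and yellow drink carton, 42 x 42 mm, 85 mm high, standing between the rests. Origin: centre of its underside. Not to be moved.
- punch_cup: brass cup of steel punches, 58 mm across, about 105 mm high with the punches, at the robot's left. Origin: centre of its underside. Not to be moved.
Things that resemble listed ones, but are neither listed nor needed, are in the scene too. Leave any green look-alike of the caddy alone. Leave any green look-alike of the pot alone.

How it is judged:
By the outcome, as a careful person would: the job done as asked, in the order asked, and still so for the second after the job is handed in, with the robot touching nothing.
It also fails if it takes over 109 s, if anything falls off the work surface, if the arm or the gripper's body presses on something with over 40 N, if the wrist force passes 120 N, or if a joint passes its speed limit or range.

## Working session

There is one attempt and no reset: what is moved stays moved. The work goes in short steps, Python scripts to look and compute and a tool call to move; the robot and the scene stay as the last step left them, time stands still between calls to the robot, and variables do not carry over. Pictures are saved under pics/ and viewed, at most 14 in all, crops included, and the job is handed in when it is done.

Besides the shell and the picture viewer there is one more tool, called after "Request:" in YAML: its name, and indented under it one key for each argument. apply_moves: Moves the arm, as the interface text tells. Its arguments: {"type":"object","properties":{"translation":{"type":"array"},"twist":{"type":"array"},"claw":{"type":"array"},"force":{"type":"number"}},"required":["translation","twist","claw"]}

```bash
mkdir -p pics; ls
python3 - <<'E'
from station import readout, eyes
import cv2, numpy as np
print(readout.read_state())
for n in("scene","top"):
    c=eyes.camera(n); cv2.imwrite(f"pics/{n}0.png",c["color"][:,:,::-1]); np.savez(f"{n}0.npz",**c); print(n,c["K"],c["pose"])
E
```

```text
pics
{'time': 0.0, 'joint_pos': array([-1.29000042e+00,  2.13389509e-01, -3.49861771e-02,  1.32346771e+00,
        4.22310167e-05,  1.57077546e+00]), 'dq': array([ 1.67986715e-04, -8.47911569e-04,  1.93818333e-03,  6.17564883e-05,
        1.76792727e-04,  7.00566912e-04]), 'joint_efforts': array([-1.71658987e-03, -6.86151695e+01,  4.87122273e+01,  1.79549831e-02,
       -4.78996299e-05, -1.52954027e-05]), 'eef_pos': array([ 138.49495488, -480.14482975,  241.82840835]), 'orientation': array([ 9.90158792e-01,  1.39947463e-01, -5.23487366e-05, -5.21338371e-04]), 'wrist_force': array([-0.44575035, -0.70775777, -0.12986021]), 'ft_torque': array([ 0.04926366, -0.04532636,  0.00674853]), 'grip_force': 0.0, 'finger_gap': 85.26149604965948}
scene [[505.03401707   0.         319.78653621]
 [  0.         505.03401707 238.99064242]
 [  0.           0.           1.        ]] [[ 6.31934617e-01  4.20263138e-01 -6.51181645e-01  1.14692372e+03]
 [ 7.74905098e-01 -3.28046861e-01  5.40284505e-01 -5.11251965e+02]
 [ 1.34435665e-02 -8.46028458e-01 -5.32968215e-01  5.70567603e+02]
 [ 0.00000000e+00  0.00000000e+00  0.00000000e+00  1.00000000e+00]]
top [[437.75193957   0.         315.77427409]
 [  0.         437.75193957 243.42072364]
 [  0.           0.           1.        ]] [[ 1.32941349e-02 -9.94745424e-01  1.01512594e-01  4.23241815e+02]
 [-9.99467539e-01 -1.01941959e-02  3.09954307e-02 -1.26832887e+01]
 [-2.97977236e-02 -1.01870600e-01 -9.94351284e-01  9.74268486e+02]
 [ 0.00000000e+00  0.00000000e+00  0.00000000e+00  1.00000000e+00]]
```

View pics/top0.png

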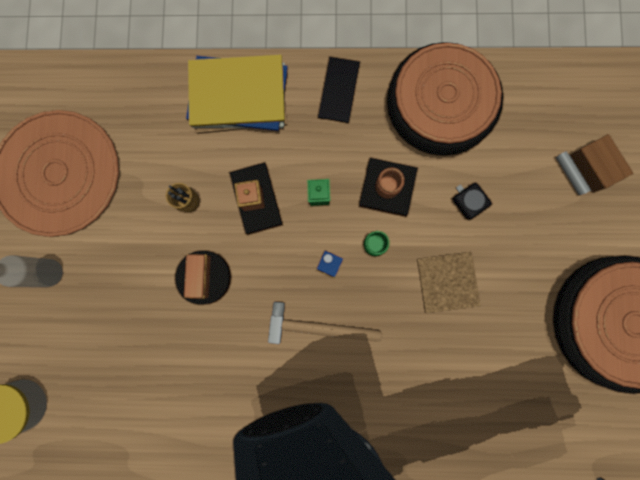

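View pics/scene0.png

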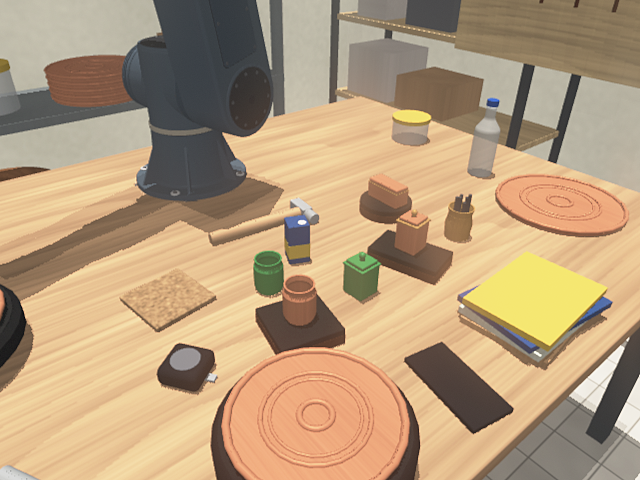

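The top view shows the pen box at (197,277) on the round rest, the copper caddy at (247,194) on the oblong rest and the copper pot at (390,182) on the square rest. The cork mat at (449,282) is empty.
- **Caddy candidates:** copper at (247,194) and green at (318,191). The copper one fits, since the green ones are to be left alone.
- **Pot candidates:** copper at (390,182) and green at (376,243). Again the copper one fits.
- **Other look-alikes:** the dark slab at (339,90) is not on the list and carries nothing. The oblong rest is the one under the caddy.

Next I'll measure the positions and make one enlarged crop to confirm.

```bash
cat > h.py <<'E'
import numpy as np, cv2
def cloud(c):
    v,u=np.mgrid[:480,:640]; d=c["range_z"]; K=c["K"]
    P=np.stack([(u-K[0,2])/K[0,0]*d,(v-K[1,2])/K[1,1]*d,d],-1)
    return P@c["pose"][:3,:3].T+c["pose"][:3,3]
def ray(c,uv,z):
    uv=np.asarray(uv,float); K=c["K"]
    r=np.c_[(uv[:,0]-K[0,2])/K[0,0],(uv[:,1]-K[1,2])/K[1,1],np.ones(len(uv))]@c["pose"][:3,:3].T
    o=c["pose"][:3,3]; return (o+r*((z-o[2])/r[:,2])[:,None])[:,:2]
def blob(c,m,z):
    """largest contour of mask -> outline on plane z: rect centre, size, angle; area centroid"""
    k=max(cv2.findContours(m.astype(np.uint8),cv2.RETR_EXTERNAL,cv2.CHAIN_APPROX_NONE)[0],key=cv2.contourArea)
    p=ray(c,k[:,0],z).astype(np.float32); (x,y),(w,h),a=cv2.minAreaRect(cv2.convexHull(p))
    if w<h: w,h,a=h,w,a+90
    M=cv2.moments(cv2.convexHull(p)); 
    return np.round([x,y,w,h,(a+90)%180-90,M["m10"]/M["m00"],M["m01"]/M["m00"]],1)
E
python3 - <<'E'
from h import *
for n in("top","scene"):
    c=dict(np.load(n+"0.npz")); W=cloud(c); hsv=cv2.cvtColor(c["color"],cv2.COLOR_RGB2HSV); H,S,V=[hsv[...,i].astype(int) for i in range(3)]
    if n=="top":
        print("zero depth",(c["range_z"]==0).sum())
        rois=dict(penbox=(175,240,240,310),caddy=(225,170,285,215),pot=(365,160,420,205),rr=(165,240,240,312),ob=(225,155,290,240),sq=(350,150,425,222),mat=(405,240,490,322),carton=(310,245,350,285),gcad=(300,170,340,212),gpot=(355,225,398,262),cup=(160,175,202,217),tape=(440,175,500,225),hammer=(260,295,390,350))
        zz=dict(penbox=75,caddy=93,pot=96,rr=30,ob=30,sq=30,mat=10,carton=85,gcad=63,gpot=66,cup=80,tape=30,hammer=20)
        for k,(a,b,e,f) in rois.items():
            m=np.zeros((480,640),bool); m[b:f,a:e]=1; z=W[...,2]
            print(k,"zmax",np.round(np.percentile(z[m],[50,99,99.9])),end=" ")
            lo,hi={"penbox":(65,85),"caddy":(86,200),"pot":(88,200),"rr":(20,200),"ob":(20,200),"sq":(20,200),"mat":(5,15),"tape":(20,90),"hammer":(10,99)}.get(k,(zz[k]-8,200))
            print(blob(c,m&(z>lo)&(z<hi),zz[k]))
t=cv2.imread("pics/top0.png"); s=cv2.imread("pics/scene0.png")
cv2.imwrite("pics/crop1.png",np.vstack([cv2.resize(t[140:315,160:500],(800,350*800//680-60)),cv2.resize(s[170:360,230:510],(368,248)) if 0 else cv2.resize(s[170:310,250:530],(800,240))]))
E
```

```text
zero depth 1197
penbox zmax [ 28.  78. 974.] [445.  264.8  87.6  41.5  -0.7 444.9 264.9]
caddy zmax [ 30. 112. 974.] [615.6 157.4  48.9  48.4   9.2 615.6 157.2]
pot zmax [ 31.  98. 974.] [ 6.444e+02 -1.359e+02  5.000e+01  4.670e+01 -4.000e-01  6.449e+02
 -1.363e+02]
rr zmax [  3.  78. 974.] [444.3 263.9 120.7 116.9 -89.2 443.8 264.1]
ob zmax [  3. 104. 974.] [620.1 152.7 146.4  85.3  16.4 620.1 152.7]
sq zmax [  4.  98. 974.] [ 647.7 -139.7  111.7  109.8  -12.1  647.8 -139.6]
mat zmax [  2.  14. 974.] [ 440.7 -271.2  120.3  119.7  -81.9  440.7 -271.2]
carton zmax [  1.  89. 974.] [473.6 -12.8  42.   41.8 -23.7 473.5 -12.9]
gcad zmax [  2.  83. 974.] [6.302e+02 1.260e+01 4.760e+01 4.680e+01 6.000e-01 6.301e+02 1.250e+01]
gpot zmax [  1.  68. 974.] [ 5.203e+02 -1.117e+02  4.600e+01  4.570e+01  5.000e-01  5.203e+02
 -1.117e+02]
cup zmax [  3.  99. 974.] [625.1 308.6  41.5  10.   66.6 624.6 308.9]
tape zmax [  1.  34. 974.] [ 616.6 -321.    65.6   64.3  -54.4  616.7 -320.9]
hammer zmax [  1.  29. 974.] [350.2  -2.4 240.4  87.4 -89.  339.6  19.8]
```

View pics/crop1.png

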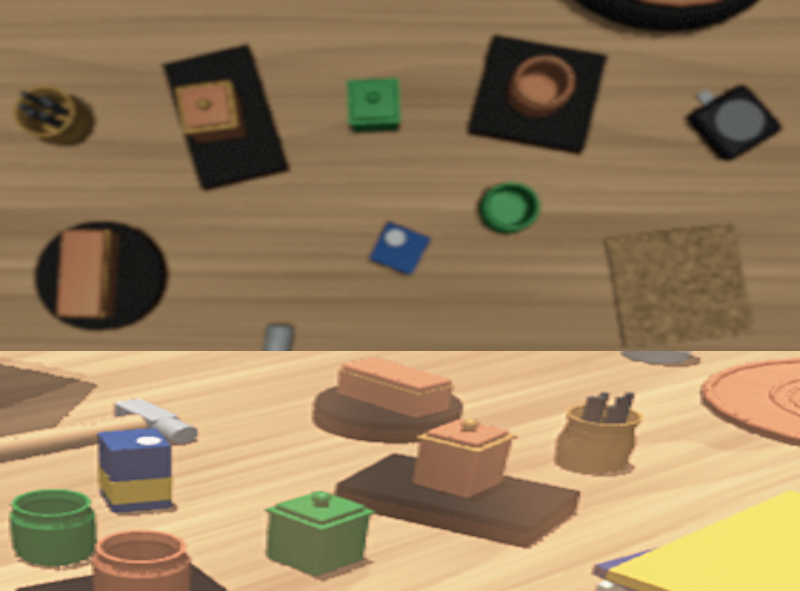

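The crop confirms the targets: the copper caddy has a brass knob, the copper pot is open at the top, and both look-alikes are plainly green. I'll cross-check with the second camera and check how much room there is around the pot.

Run:
```python
from h import *
c=dict(np.load("scene0.npz")); W=cloud(c); z=W[...,2]; X,Y=W[...,0],W[...,1]
def near(x,y,r): return (np.abs(X-x)<r)&(np.abs(Y-y)<r)
for k,x,y,r,lo,hi,zz in [("penbox",445,265,70,72,85,75),("pot",645,-136,40,92,105,96),("mat",441,-271,75,7,16,10),("carton",473,-13,35,82,95,85),("tape",617,-321,50,27,40,30)]:
    print(k,blob(c,near(x,y,r)&(z>lo)&(z<hi),zz))
c=dict(np.load("top0.npz")); W=cloud(c); z=W[...,2]; X,Y=W[...,0],W[...,1]
# rests: black top by colour at rest height
dark=(c["color"].max(-1)<60)
for k,x,y,r in [("rr",445,265,75),("ob",620,153,90),("sq",648,-140,80)]:
    m=near(x,y,r)&dark&(z>15)&(z<45); print(k,blob(c,m,30))
    if k=="rr":
        k_=np.argwhere(m)[:,::-1]; p=ray(c,cv2.convexHull(k_.astype(np.int32))[:,0],30).astype(np.float32); print(cv2.minEnclosingCircle(p), cv2.fitEllipse(p))
m=(z>20)&(z<900)&(X>560)&(Y<-150)&(X<950)
for x0 in range(680,900,30):
    q=m&(np.abs(X-x0)<15)&(Y<-160)&(Y>-450); print(x0, Y[q].max().round() if q.any() else None, z[q].max().round() if q.any() else None)
```

```text
penbox [448.9 263.3  91.   42.7  -1.9 448.9 263.4]
pot [ 647.3 -138.    50.8   48.1  -38.2  647.2 -137.7]
mat [ 443.2 -272.4  124.7  121.5    8.1  443.3 -272.5]
carton [477.4 -14.8  49.6  42.7 -23.9 477.4 -15. ]
tape [ 621.5 -324.8   62.4   62.3  -54.3  621.4 -324.9]
rr [442.7 247.2 114.5  88.4  -5.2 443.1 251.8]
((443.5487060546875, 262.3280944824219), 59.83101272583008) ((443.7372741699219, 262.1507873535156), (115.79327392578125, 119.42689514160156), 4.508640766143799)
ob [618.9 151.  144.8  82.8  16.4 619.1 150.9]
sq [ 646.3 -138.8  110.6  107.3  -12.1  646.3 -138.9]
680 -161.0 35.0
710 -162.0 69.0
740 -170.0 84.0
770 -160.0 85.0
800 -161.0 83.0
830 -161.0 85.0
860 -161.0 85.0
890 -160.0 84.0
```

```bash
cat > go.py <<'E'
import sys,numpy as np
from station import readout
s=readout.read_state(); q=s["orientation"]; p=s["eef_pos"]
psi=np.degrees(2*np.arctan2(q[1],q[0]))
print("t",s["time"].__round__(2),"p",p.round(1),"psi",round(psi,2),"gap",round(s["finger_gap"],1),"q6",round(float(np.degrees(s["joint_pos"][5])),1),"F",np.round(s["wrist_force"],1))
cur=p; a=[float(v) for v in sys.argv[1:]]
for i in range(0,len(a),4):
    x,y,z,ps=a[i:i+4]; tw=(psi-ps+90)%180-90; psi-=tw; c,n=np.cos(np.radians(psi)),np.sin(np.radians(psi)); d=np.array([x,y,z])-cur
    print(f"-> twist {tw:.2f} deg, then shift units {np.round(np.array([d[0]*c+d[1]*n,d[0]*n-d[1]*c,-d[2]])/40,3)} len {np.linalg.norm(d):.0f}"); cur=np.array([x,y,z])
E
echo ok
```

```text
ok
```

Request:
apply_moves:
  translation:
    - [0,0,0.1]
    - [0,0,0.1]
    - [0,0,0.1]
    - [0,0,0.1]
    - [0,0,0.1]
    - [0,0,0.1]
  twist: [-10.7,-10.7,-10.7,-10.7,-10.7,-10.7]
  claw: [85,85,85,85,85,85]
  force: 40

```text
time: 0.85
eef_pos: [138.5, -480.2, 217.9]
orientation: [0.762, 0.647, 0.0, -0.0]
wrist_force: [0.3, 0.1, 0.5]
finger_gap: 85.0
grip_force: 0.0
```

```bash
python3 go.py 646 -137 150 80 646 -137 52 80
```

```text
t 0.85 p [ 138.5 -480.2  217.9] psi 80.64 gap 85.0 q6 25.4 F [0.3 0.1 0.5]
-> twist 0.64 deg, then shift units [10.653 11.004  1.697] len 616
-> twist 0.00 deg, then shift units [0.   0.   2.45] len 98
```

Request:
apply_moves:
  translation:
    - [0.88,0.92,0.1]
    - [0.88,0.92,0.1]
    - [0.88,0.92,0.1]
    - [0.88,0.92,0.1]
    - [0.88,0.92,0.1]
    - [0.88,0.92,0.1]
    - [0.88,0.92,0.1]
    - [0.88,0.92,0.1]
    - [0.88,0.92,0.1]
    - [0.88,0.92,0.1]
    - [0.88,0.92,0.1]
    - [0.88,0.92,0.1]
  twist: [0,0,0,0,0,0,0,0,0,0,0,0]
  claw: [85,85,85,85,85,85,85,85,85,85,85,85]

```text
time: 2.35
eef_pos: [646.2, -137.4, 169.8]
orientation: [0.764, 0.645, -0.0, -0.0]
wrist_force: [1.0, -1.2, 0.2]
finger_gap: 84.9
grip_force: 0.0
```

```bash
python3 go.py 646 -137 150 80 646 -137 52 80
```

```text
t 2.35 p [ 646.2 -137.4  169.8] psi 80.29 gap 84.9 q6 87.7 F [ 1.  -1.2  0.2]
-> twist 0.29 deg, then shift units [ 0.008 -0.006  0.495] len 20
-> twist 0.00 deg, then shift units [0.   0.   2.45] len 98
```

Request:
apply_moves:
  translation:
    - [0,0,0.6]
    - [0,0,0.6]
    - [0,0,0.6]
    - [0,0,0.6]
    - [0,0,0.35]
    - [0,0,0.2]
    - [0,0,0]
    - [0,0,0]
    - [0,0,0]
    - [0,0,0]
    - [0,0,0]
    - [0,0,0]
  twist: [0,0,0,0,0,0,0,0,0,0,0,0]
  claw: [85,85,85,85,85,85,85,40,40,40,40,40]
  force: 40

```text
time: 3.85
eef_pos: [645.2, -138.7, 53.1]
orientation: [0.764, 0.645, 0.0, 0.0]
wrist_force: [-3.1, 0.4, 6.6]
finger_gap: 48.7
grip_force: 35.0
```

```bash
python3 go.py 646 -137 150 80.3 442 -272 150 80.3 442 -272 32 80.3
```

```text
t 3.85 p [ 645.2 -138.7   53.1] psi 80.29 gap 48.7 q6 87.6 F [-3.1  0.4  6.6]
-> twist -0.01 deg, then shift units [ 0.044  0.013 -2.422] len 97
-> twist 0.00 deg, then shift units [-4.186 -4.458 -0.   ] len 245
-> twist 0.00 deg, then shift units [0.   0.   2.95] len 118
```

```bash
cat > look.py <<'E'
import sys
from h import *
from station import eyes
n=sys.argv[1]; x0,y0,x1,y1=map(int,sys.argv[3:7]); c=eyes.camera(n); np.savez(sys.argv[2]+".npz",**c)
im=c["color"][y0:y1,x0:x1,::-1]; k=min(800/(x1-x0),600/(y1-y0)); cv2.imwrite("pics/"+sys.argv[2]+".png",cv2.resize(im,None,fx=k,fy=k,interpolation=cv2.INTER_CUBIC)[:600,:800])
E
python3 look.py scene s1 220 220 380 340; python3 go.py
```

```text
t 3.9 p [ 645.2 -138.7   53.1] psi 80.29 gap 48.7 q6 87.6 F [-3.6  0.7  7.4]
```

View pics/s1.png

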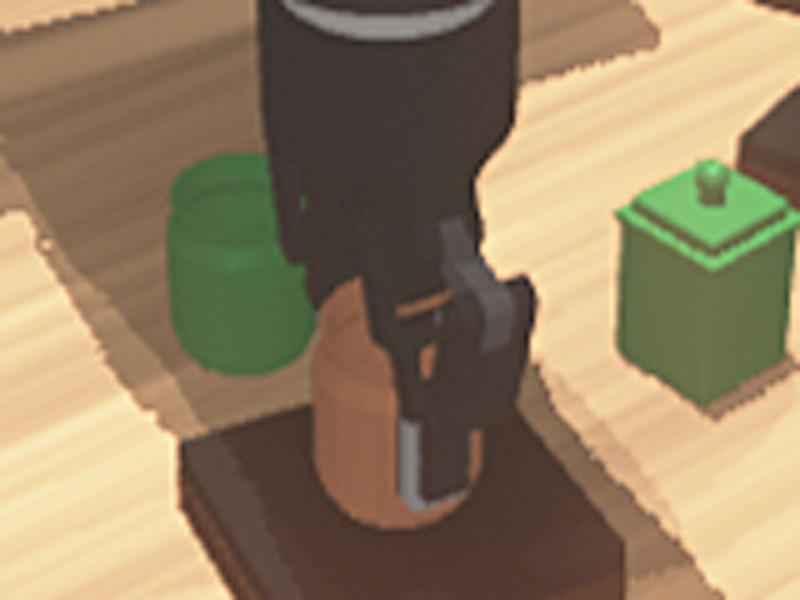

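The picture shows the pads flat on the pot's belly at about (415,465), with the pot upright on the rest. I'll lift gently and check.

Request:
apply_moves:
  translation:
    - [0,0,-0.1]
    - [0,0,-0.2]
    - [0,0,-0.3]
    - [0,0,-0.4]
    - [0,0,0]
  twist: [0,0,0,0,0]
  claw: [40,40,40,40,40]

```text
time: 4.53
eef_pos: [646.1, -138.8, 94.3]
orientation: [0.764, 0.645, 0.001, 0.001]
wrist_force: [-0.9, 0.5, -2.3]
finger_gap: 48.5
grip_force: 35.7
```

```bash
python3 look.py scene s2 220 180 380 300; python3 go.py 646 -137 130 80.3 442 -272 130 80.3 442 -272 32 80.3
```

```text
t 4.58 p [ 645.6 -138.7   93.2] psi 80.29 gap 48.2 q6 87.6 F [ 0.1  0.6 -2.3]
-> twist -0.01 deg, then shift units [ 0.043  0.002 -0.919] len 37
-> twist 0.00 deg, then shift units [-4.186 -4.458 -0.   ] len 245
-> twist 0.00 deg, then shift units [0.   0.   2.45] len 98
```

View pics/s2.png

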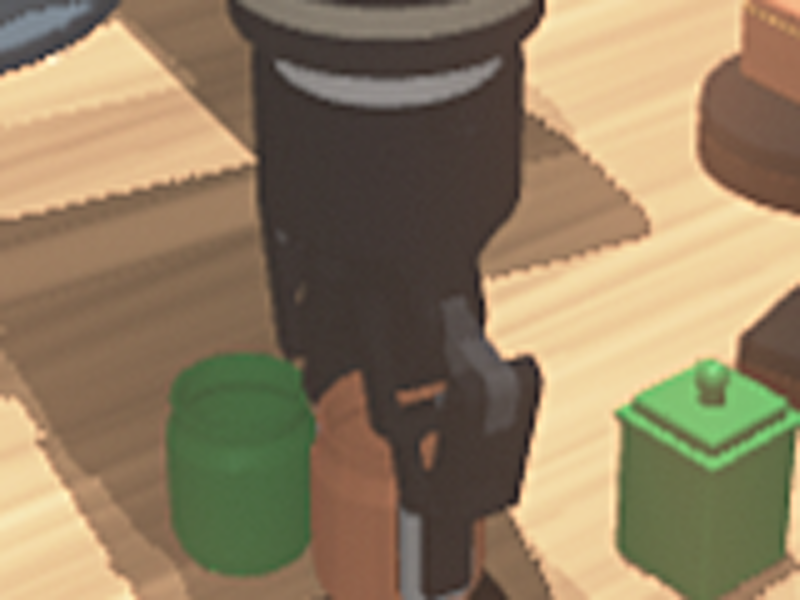

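The pot is held upright and its full weight (2.3 N) is on the wrist. Next I carry it to the mat.

Request:
apply_moves:
  translation:
    - [0,0,-0.5]
    - [0,0,-0.5]
    - [-0.25,-0.25,0]
    - [-0.5,-0.53,0]
    - [-0.6,-0.64,0]
    - [-0.6,-0.64,0]
    - [-0.6,-0.64,0]
    - [-0.6,-0.64,0]
    - [-0.5,-0.54,0]
    - [-0.35,-0.38,0]
    - [-0.18,-0.2,0]
    - [0,0,0]
  twist: [0,0,0,0,0,0,0,0,0,0,0,0]
  claw: [40,40,40,40,40,40,40,40,40,40,40,40]

```text
time: 6.08
eef_pos: [440.8, -273.4, 132.1]
orientation: [0.765, 0.644, 0.0, -0.0]
wrist_force: [0.3, -0.1, -2.8]
finger_gap: 48.4
grip_force: 35.8
```

```bash
python3 look.py top t1 380 200 540 320; python3 go.py 442 -272 33 80.3
```

```text
t 6.12 p [ 441.3 -273.2  132.2] psi 80.28 gap 48.2 q6 68.0 F [-0.1 -0.6 -2.9]
-> twist -0.02 deg, then shift units [0.032 0.013 2.48 ] len 99
```

View pics/t1.png

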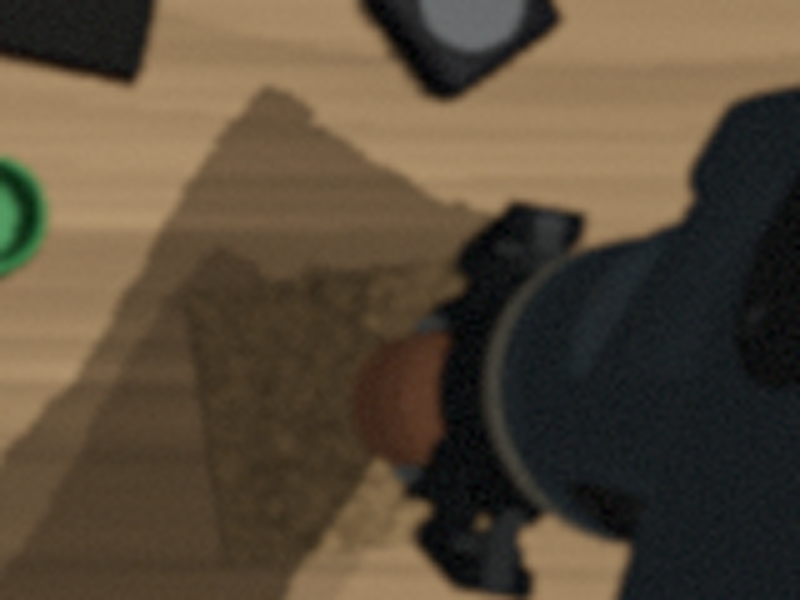

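The pot is held over the mat, seen near (400,395) in the crop. I'll lower it, slowly at the end.

Request:
apply_moves:
  translation:
    - [0,0,0.3]
    - [0,0,0.5]
    - [0,0,0.5]
    - [0,0,0.5]
    - [0,0,0.3]
    - [0,0,0.2]
    - [0,0,0.08]
    - [0,0,0.04]
    - [0,0,0]
  twist: [0,0,0,0,0,0,0,0,0]
  claw: [40,40,40,40,40,40,40,40,40]

```text
time: 7.25
eef_pos: [441.2, -273.4, 35.8]
orientation: [0.764, 0.645, 0.0, 0.0]
wrist_force: [0.7, 0.5, -1.7]
finger_gap: 48.3
grip_force: 35.8
```

Request:
apply_moves:
  translation:
    - [0,0,0.03]
    - [0,0,0.02]
    - [0,0,0]
  twist: [0,0,0]
  claw: [40,40,40]

```text
time: 7.62
eef_pos: [441.0, -273.3, 33.5]
orientation: [0.764, 0.645, -0.0, 0.0]
wrist_force: [-0.6, -0.1, -2.2]
finger_gap: 48.3
grip_force: 35.8
```

Request:
apply_moves:
  translation:
    - [0,0,0.02]
    - [0,0,0.02]
    - [0,0,0]
  twist: [0,0,0]
  claw: [40,40,40]

```text
time: 8.0
eef_pos: [441.0, -273.3, 33.0]
orientation: [0.764, 0.645, 0.0, 0.0]
wrist_force: [-7.9, 5.2, 21.6]
finger_gap: 48.5
grip_force: 37.4
```

Request:
apply_moves:
  translation:
    - [0,0,-0.02]
    - [0,0,0]
    - [0,0,0]
    - [0,0,0]
    - [0,0,0]
    - [0,0,0]
  twist: [0,0,0,0,0,0]
  claw: [40,40,85,85,85,85]

```text
time: 8.75
eef_pos: [441.0, -273.3, 32.7]
orientation: [0.764, 0.645, -0.0, -0.0]
wrist_force: [0.8, 0.5, -0.2]
finger_gap: 84.9
grip_force: 0.0
```

```bash
python3 go.py 441 -273 160 99.2 617 156 160 99.2 617 156 58 99.2
```

```text
t 8.75 p [ 441.  -273.3   32.7] psi 80.29 gap 84.9 q6 67.9 F [ 0.8  0.5 -0.2]
-> twist -18.91 deg, then shift units [ 0.007 -0.    -3.184] len 127
-> twist 0.00 deg, then shift units [ 9.884  6.058 -0.   ] len 464
-> twist 0.00 deg, then shift units [0.   0.   2.55] len 102
```

Request:
apply_moves:
  translation:
    - [0,0,-0.3]
    - [0,0,-0.6]
    - [0,0,-0.8]
    - [0,0,-0.8]
    - [0,0,-0.7]
  twist: [0,0,0,-9.45,-9.45]
  claw: [85,85,85,85,85]

```text
time: 9.38
eef_pos: [441.1, -273.4, 162.9]
orientation: [0.646, 0.763, 0.0, 0.001]
wrist_force: [0.5, 0.3, 0.6]
finger_gap: 85.3
grip_force: 0.0
```

Request:
apply_moves:
  translation:
    - [0.5,0.31,0]
    - [0.94,0.575,0]
    - [0.94,0.575,0]
    - [0.94,0.575,0]
    - [0.94,0.575,0]
    - [0.94,0.575,0]
    - [0.94,0.575,0]
    - [0.94,0.575,0]
    - [0.94,0.575,0]
    - [0.94,0.575,0]
    - [0.5,0.31,0]
    - [0.42,0.26,0]
  twist: [0,0,0,0,0,0,0,0,0,0,0,0]
  claw: [85,85,85,85,85,85,85,85,85,85,85,85]

```text
time: 10.88
eef_pos: [617.3, 156.7, 161.5]
orientation: [0.648, 0.762, 0.0, 0.0]
wrist_force: [-0.4, -0.5, 0.1]
finger_gap: 85.1
grip_force: 0.0
```

```bash
python3 go.py 617 156 58 99.2
python3 - <<'E'
from h import *
from station import eyes
c=eyes.camera("top"); np.savez("t2.npz",**c); W=cloud(c); z=W[...,2]; X,Y=W[...,0],W[...,1]
m=(np.abs(X-441)<70)&(np.abs(Y+272)<70)
print("pot",blob(c,m&(z>68)&(z<95),76))
E
```

```text
t 10.88 p [617.3 156.7 161.5] psi 99.23 gap 85.1 q6 95.0 F [-0.4 -0.5  0.1]
-> twist 0.03 deg, then shift units [-0.017 -0.009  2.587] len 103
pot [ 440.9 -270.4   49.2   46.3  -45.1  441.3 -270.6]
```

Request:
apply_moves:
  translation:
    - [0,-0.04,0.4]
    - [0,0,0.6]
    - [0,0,0.6]
    - [0,0,0.5]
    - [0,0,0.3]
    - [0,0,0.18]
    - [0,0,0]
    - [0,0,0]
    - [0,0,0]
    - [0,0,0]
    - [0,0,0]
    - [0,0,0]
  twist: [0,0,0,0,0,0,0,0,0,0,0,0]
  claw: [85,85,85,85,85,85,85,35,35,35,35,35]
  force: 40

```text
time: 12.42
eef_pos: [615.8, 155.4, 58.1]
orientation: [0.648, 0.761, 0.0, 0.0]
wrist_force: [-0.5, -0.7, 5.7]
finger_gap: 45.7
grip_force: 41.8
```

```bash
python3 look.py scene s3 370 160 490 250; python3 go.py
```

```text
t 12.47 p [615.8 155.4  58.1] psi 99.19 gap 45.9 q6 95.0 F [-0.5  0.3  6.6]
```

View pics/s3.png

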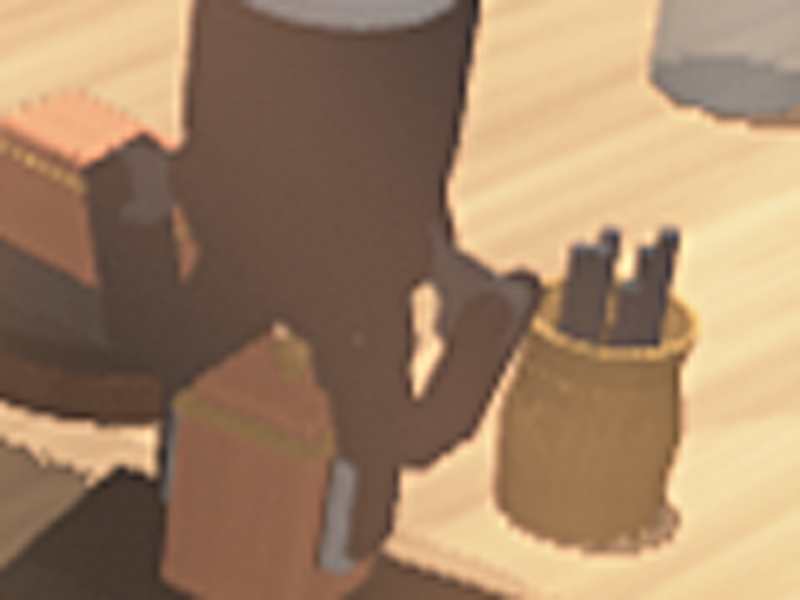

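The pads lie flat on the caddy's walls, near (165,460) and (340,510) in the crop, and the measured gap of 46 mm fits. Lift.

Request:
apply_moves:
  translation:
    - [0,0,-0.1]
    - [0,0,-0.3]
    - [0,0,-0.5]
    - [0,0,-0.6]
    - [0,0,-0.6]
    - [0,0,-0.4]
    - [0,0,-0.2]
    - [0,0,0]
  twist: [0,0,0,0,5.3,5.3,5.3,5.3]
  claw: [35,35,35,35,35,35,35,35]

```text
time: 13.48
eef_pos: [615.8, 155.4, 167.1]
orientation: [0.778, 0.628, 0.001, 0.0]
wrist_force: [0.1, 0.7, -1.9]
finger_gap: 45.4
grip_force: 41.3
```

```bash
python3 go.py 647 -140.5 165 77.9 647 -140.5 60 77.9
```

```text
t 13.47 p [615.8 155.4 167.1] psi 77.82 gap 45.4 q6 116.3 F [ 0.1  0.7 -1.9]
-> twist -0.08 deg, then shift units [-7.07   2.313  0.052] len 298
-> twist 0.00 deg, then shift units [0.    0.    2.625] len 105
```

Request:
apply_moves:
  translation:
    - [-0.3,0.1,0]
    - [-0.6,0.2,0]
    - [-0.8,0.26,0]
    - [-0.8,0.26,0]
    - [-0.8,0.26,0]
    - [-0.8,0.26,0]
    - [-0.8,0.26,0]
    - [-0.8,0.26,0]
    - [-0.6,0.2,0]
    - [-0.4,0.13,0]
    - [-0.25,0.08,0]
    - [-0.12,0.04,0]
  twist: [0,0,0,0,0,0,0,0,0,0,0,0]
  claw: [35,35,35,35,35,35,35,35,35,35,35,35]

```text
time: 14.98
eef_pos: [646.9, -140.8, 165.5]
orientation: [0.777, 0.629, -0.0, -0.0]
wrist_force: [-0.0, -0.1, -2.7]
finger_gap: 46.0
grip_force: 41.3
```

```bash
python3 - <<'E'
from h import *
from station import eyes
c=eyes.camera("top"); np.savez("t3.npz",**c); W=cloud(c); z=W[...,2]; X,Y=W[...,0],W[...,1]; col=c["color"]
dark=col.max(-1)<60
for k,x,y,r,w,h in [("ob",620,153,90,145,85)]:
    m=(np.abs(X-x)<r)&(np.abs(Y-y)<r)&(z>15)&(z<45); print(k,blob(c,m,30)); print(k,blob(c,m&dark,30))
E
python3 look.py scene s4 220 170 380 290; python3 go.py 647 -140.5 60 77.9
```

```text
ob [619.7 152.4 147.3  85.7  16.4 619.7 152.4]
ob [619.  150.7 143.4  81.3  16.3 618.9 150.8]
t 15.07 p [ 647.  -140.5  165.5] psi 78.01 gap 45.6 q6 89.7 F [ 0.9  0.2 -1.5]
-> twist 0.11 deg, then shift units [-0.     0.     2.637] len 105
```

View pics/s4.png

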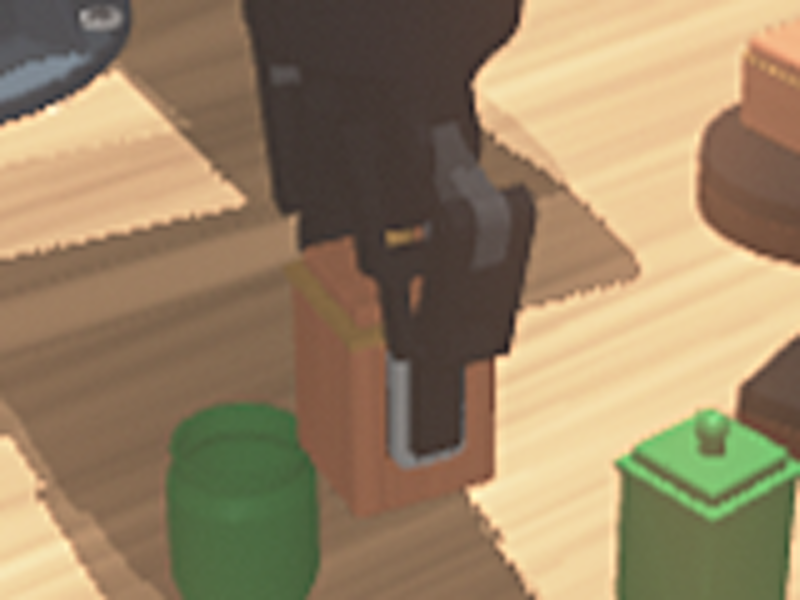

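The caddy hangs level in the gripper. Lower it onto the square rest.

Request:
apply_moves:
  translation:
    - [0,0,0.3]
    - [0,0,0.5]
    - [0,0,0.5]
    - [0,0,0.5]
    - [0,0,0.4]
    - [0,0,0.25]
    - [0,0,0.1]
    - [0,0,0.06]
    - [0,0,0.03]
    - [0,0,0]
  twist: [0,0,0,0,0,0,0,0,0,0]
  claw: [35,35,35,35,35,35,35,35,35,35]

```text
time: 16.32
eef_pos: [647.1, -140.6, 60.2]
orientation: [0.777, 0.629, 0.0, 0.0]
wrist_force: [0.8, -0.3, -1.2]
finger_gap: 45.3
grip_force: 41.3
```

Request:
apply_moves:
  translation:
    - [0,0,0.015]
    - [0,0,0]
  twist: [0,0]
  claw: [35,35]

```text
time: 16.58
eef_pos: [647.0, -140.6, 59.4]
orientation: [0.777, 0.629, 0.0, 0.0]
wrist_force: [0.2, 0.6, -2.7]
finger_gap: 45.6
grip_force: 41.3
```

Request:
apply_moves:
  translation:
    - [0,0,0.02]
    - [0,0,0]
    - [0,0,0.01]
    - [0,0,0]
  twist: [0,0,0,0]
  claw: [35,35,35,35]

```text
time: 17.08
eef_pos: [647.0, -140.6, 58.1]
orientation: [0.777, 0.629, 0.0, 0.0]
wrist_force: [-0.6, 0.4, -0.8]
finger_gap: 45.7
grip_force: 41.4
```

Request:
apply_moves:
  translation:
    - [0,0,0.01]
    - [0,0,0]
  twist: [0,0]
  claw: [35,35]

```text
time: 17.32
eef_pos: [647.0, -140.6, 58.1]
orientation: [0.777, 0.629, 0.0, 0.0]
wrist_force: [-3.1, 0.4, 6.1]
finger_gap: 45.7
grip_force: 42.1
```

Request:
apply_moves:
  translation:
    - [0,0,0]
    - [0,0,0]
    - [0,0,0]
    - [0,0,0]
    - [0,0,-0.3]
    - [0,0,-0.6]
    - [0,0,-0.8]
    - [0,0,-0.8]
    - [0,0,-0.4]
  twist: [0,0,0,0,0,0,0,0,0]
  claw: [85,85,85,85,85,85,85,85,85]

```text
time: 18.45
eef_pos: [647.7, -140.7, 176.7]
orientation: [0.777, 0.629, 0.001, 0.001]
wrist_force: [0.5, 0.3, -0.6]
finger_gap: 84.8
grip_force: 0.0
```

```bash
python3 go.py 445.5 263.5 160 78 445.5 263.5 160 179.3
```

```text
t 18.45 p [ 647.7 -140.7  176.7] psi 77.99 gap 84.8 q6 89.8 F [ 0.5  0.3 -0.6]
-> twist -0.01 deg, then shift units [ 8.833 -7.044  0.418] len 452
-> twist 78.70 deg, then shift units [ 0. -0. -0.] len 0
```

Request:
apply_moves:
  translation:
    - [0.5,-0.4,0]
    - [0.8,-0.64,0]
    - [0.8,-0.64,0]
    - [0.8,-0.64,0]
    - [0.8,-0.64,0]
    - [0.8,-0.64,0]
    - [0.8,-0.64,0]
    - [0.8,-0.64,0]
    - [0.8,-0.64,0]
    - [0.8,-0.64,0]
    - [0.7,-0.56,0]
    - [0.43,-0.32,0]
  twist: [0,0,0,0,0,0,0,0,0,0,0,0]
  claw: [85,85,85,85,85,85,85,85,85,85,85,85]

```text
time: 19.95
eef_pos: [444.4, 265.0, 174.7]
orientation: [0.777, 0.63, 0.001, 0.0]
wrist_force: [-0.1, -0.0, 0.3]
finger_gap: 85.0
grip_force: 0.0
```

Request:
apply_moves:
  translation:
    - [0,0,0]
    - [0,0,0.1]
    - [0,0,0.1]
    - [0,0,0.1]
    - [0,0,0]
    - [0,0,0]
    - [0,0,0]
    - [0,0,0]
    - [0,0,0]
    - [0,0,0]
  twist: [-10.2,-10.2,-10.2,-10.2,-10.2,-10.2,-10.2,-10.2,-10.2,-9.5]
  claw: [85,85,85,85,85,85,85,85,85,85]

```text
time: 21.2
eef_pos: [445.2, 263.7, 162.7]
orientation: [0.003, 1.0, 0.0, 0.0]
wrist_force: [-1.1, 0.1, 0.7]
finger_gap: 85.0
grip_force: 0.0
```

```bash
python3 go.py 445.5 263.5 47 179.3;  python3 - <<'E'
from h import *
from station import eyes
c=eyes.camera("top"); np.savez("t4.npz",**c); W=cloud(c); z=W[...,2]; X,Y=W[...,0],W[...,1]
m=(np.abs(X-648)<80)&(np.abs(Y+140)<80)
print("caddy",blob(c,m&(z>86)&(z<200),93)); print("sq",blob(c,m&(z>18)&(z<200),30))
E
```

```text
t 21.2 p [445.2 263.7 162.7] psi 179.62 gap 85.0 q6 31.0 F [-1.1  0.1  0.7]
-> twist 0.32 deg, then shift units [-0.008 -0.004  2.892] len 116
caddy [ 647.5 -138.1   49.2   48.1  -11.9  647.6 -138.1]
sq [ 647.3 -139.4  112.7  110.   -12.1  647.5 -139.5]
```

The caddy is centred to about 1 mm and squared to within 0.3°. Now the pen box.

Request:
apply_moves:
  translation:
    - [0,0,0.4]
    - [0,0,0.6]
    - [0,0,0.6]
    - [0,0,0.6]
    - [0,0,0.4]
    - [0,0,0.2]
    - [0,0,0.1]
    - [0,0,0]
    - [0,0,0]
    - [0,0,0]
    - [0,0,0]
    - [0,0,0]
  twist: [0,0,0,0,0,0,0,0,0,0,0,0]
  claw: [85,85,85,85,85,85,85,30,30,30,30,30]
  force: 40

```text
time: 22.75
eef_pos: [445.5, 264.1, 46.5]
orientation: [0.006, 1.0, 0.001, 0.001]
wrist_force: [-1.0, 2.0, 6.9]
finger_gap: 39.6
grip_force: 40.9
```

Request:
apply_moves:
  translation:
    - [0,0,0]
    - [0,0,-0.1]
    - [0,0,-0.3]
    - [0,0,-0.5]
    - [0,0,-0.6]
    - [0,0,-0.6]
    - [0,0,-0.4]
    - [0,0,-0.1]
  twist: [0,0,0,0,0,0,-8,-8.9]
  claw: [30,30,30,30,30,30,30,30]

```text
time: 23.75
eef_pos: [445.5, 263.8, 151.6]
orientation: [-0.143, 0.99, 0.0, 0.001]
wrist_force: [0.1, -0.3, -3.4]
finger_gap: 39.6
grip_force: 41.2
```

```bash
python3 look.py scene s5 320 80 480 200; python3 go.py 620 152 147 196.4
```

```text
t 23.8 p [445.5 263.7 151.6] psi 196.93 gap 39.2 q6 13.7 F [ 0.7  0.2 -2.1]
-> twist 0.53 deg, then shift units [-3.397 -3.911  0.114] len 207
```

View pics/s5.png

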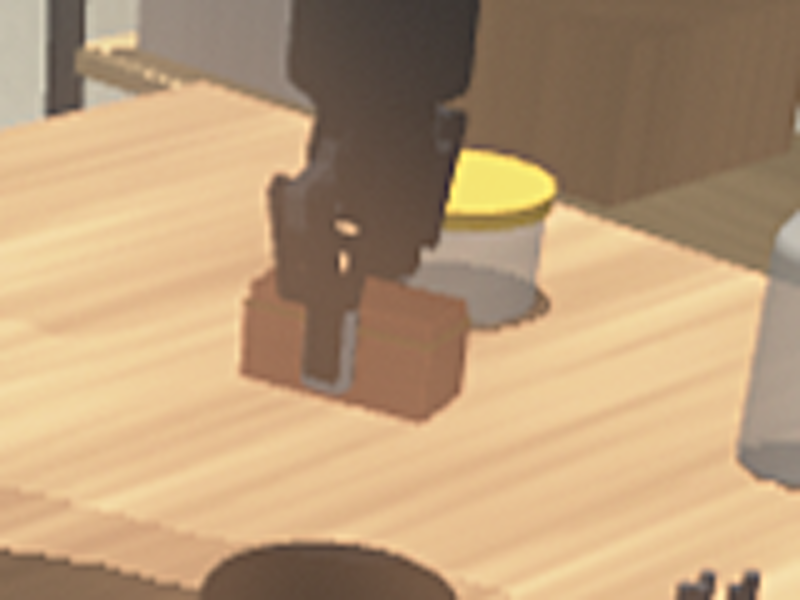

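The pen box is held level. Carry it to the oblong rest.

Request:
apply_moves:
  translation:
    - [0,0,0]
    - [-0.15,-0.17,0]
    - [-0.3,-0.35,0]
    - [-0.45,-0.52,0]
    - [-0.5,-0.575,0]
    - [-0.5,-0.575,0]
    - [-0.5,-0.575,0]
    - [-0.45,-0.52,0]
    - [-0.3,-0.35,0]
    - [-0.17,-0.2,0]
    - [-0.08,-0.07,0]
    - [0,0,0]
  twist: [0.5,0,0,0,0,0,0,0,0,0,0,0]
  claw: [30,30,30,30,30,30,30,30,30,30,30,30]

```text
time: 25.3
eef_pos: [618.1, 149.9, 149.6]
orientation: [-0.136, 0.991, 0.0, -0.0]
wrist_force: [-0.8, -0.4, -3.2]
finger_gap: 39.5
grip_force: 41.0
```

```bash
python3 go.py 620 151.5 47 196.4;  python3 - <<'E'
from h import *
from station import eyes
c=eyes.camera("top"); np.savez("t5.npz",**c); W=cloud(c); z=W[...,2]; X,Y=W[...,0],W[...,1]
m=(np.abs(X-445)<80)&(np.abs(Y-264)<80)&(z>18)&(z<45)
print("rr",blob(c,m,30))
E
```

```text
t 25.3 p [618.1 149.9 149.6] psi 195.68 gap 39.5 q6 -2.0 F [-0.8 -0.4 -3.2]
-> twist -0.72 deg, then shift units [-0.056  0.025  2.565] len 103Traceback (most recent call last):
  File "<stdin>", line 5, in <module>
  File "h.py", line 12, in blob
    k=max(cv2.findContours(m.astype(np.uint8),cv2.RETR_EXTERNAL,cv2.CHAIN_APPROX_NONE)[0],key=cv2.contourArea)
ValueError: max() iterable argument is empty
```

Request:
apply_moves:
  translation:
    - [0,0,0]
    - [-0.056,0.025,0]
    - [0,0,0.3]
    - [0,0,0.5]
    - [0,0,0.5]
    - [0,0,0.5]
    - [0,0,0.35]
    - [0,0,0.2]
    - [0,0,0.1]
    - [0,0,0.05]
    - [0,0,0.02]
    - [0,0,0]
  twist: [-0.7,0,0,0,0,0,0,0,0,0,0,0]
  claw: [30,30,30,30,30,30,30,30,30,30,30,30]

```text
time: 26.85
eef_pos: [620.2, 151.6, 49.2]
orientation: [-0.143, 0.99, 0.0, 0.0]
wrist_force: [0.6, -0.6, -2.6]
finger_gap: 39.6
grip_force: 41.1
```

```bash
python3 go.py 620 151.5 47 196.4
```

```text
t 26.85 p [620.2 151.6  49.2] psi 196.39 gap 39.6 q6 -2.7 F [ 0.6 -0.6 -2.6]
-> twist -0.01 deg, then shift units [0.006 0.001 0.055] len 2
```

Request:
apply_moves:
  translation:
    - [0,0,0.03]
    - [0,0,0]
    - [0,0,0.02]
    - [0,0,0]
  twist: [0,0,0,0]
  claw: [30,30,30,30]

```text
time: 27.35
eef_pos: [620.0, 151.5, 46.8]
orientation: [-0.143, 0.99, 0.0, -0.0]
wrist_force: [0.4, 0.5, -3.6]
finger_gap: 39.2
grip_force: 41.1
```

Request:
apply_moves:
  translation:
    - [0,0,0.01]
    - [0,0,0]
  twist: [0,0]
  claw: [30,30]

```text
time: 27.6
eef_pos: [620.1, 151.5, 46.6]
orientation: [-0.143, 0.99, -0.0, 0.0]
wrist_force: [-0.7, 0.3, -1.6]
finger_gap: 39.4
grip_force: 41.2
```

Request:
apply_moves:
  translation:
    - [0,0,0.01]
    - [0,0,0.005]
    - [0,0,0]
  twist: [0,0,0]
  claw: [30,30,30]

```text
time: 27.98
eef_pos: [620.1, 151.5, 46.5]
orientation: [-0.143, 0.99, 0.0, 0.0]
wrist_force: [-4.2, -0.3, 6.0]
finger_gap: 39.2
grip_force: 42.5
```

Request:
apply_moves:
  translation:
    - [0,0,0]
    - [0,0,0]
    - [0,0,0]
    - [0,0,0]
    - [0,0,-0.3]
    - [0,0,-0.7]
    - [0,0,-0.9]
    - [0,0,-0.9]
  twist: [0,0,0,0,0,0,0,0]
  claw: [85,85,85,85,85,85,85,85]

```text
time: 28.98
eef_pos: [620.0, 151.5, 160.0]
orientation: [-0.143, 0.99, 0.0, 0.0]
wrist_force: [-0.2, 0.4, 1.1]
finger_gap: 85.3
grip_force: 0.0
```

Request:
apply_moves:
  translation:
    - [0,0,-0.2]
    - [0,0,0]
    - [0,0,0]
    - [0,0,0]
    - [0,0,0]
    - [0,0,0]
    - [0,0,0]
    - [0,0,0]
  twist: [10.7,10.7,10.7,10.7,10.7,10.7,10.7,0]
  claw: [85,85,85,85,85,85,85,85]

```text
time: 29.98
eef_pos: [620.2, 151.5, 166.7]
orientation: [0.488, 0.873, 0.0, 0.0]
wrist_force: [0.2, 0.2, 0.3]
finger_gap: 84.8
grip_force: 0.0
```

```bash
python3 go.py 441 -272 160 121.5 441 -272 33 121.5
python3 - <<'E'
from h import *
from station import eyes
c=eyes.camera("top"); np.savez("t6.npz",**c); W=cloud(c); z=W[...,2]; X,Y=W[...,0],W[...,1]
m=(np.abs(X-445)<80)&(np.abs(Y-264)<80)&(z>18)&(z<45)
print("rr",blob(c,m,30) if m.any() else 0)
m=(np.abs(X-441)<70)&(np.abs(Y+272)<70)
print("pot",blob(c,m&(z>68)&(z<95),76))
E
```

```text
t 29.98 p [620.2 151.5 166.7] psi 121.55 gap 84.8 q6 72.2 F [0.2 0.2 0.3]
-> twist 0.05 deg, then shift units [-6.688 -9.352  0.168] len 460
-> twist 0.00 deg, then shift units [0.    0.    3.175] len 127
rr 0
pot [ 441.4 -271.    47.8   46.3  -45.1  441.5 -271. ]
```

Request:
apply_moves:
  translation:
    - [-0.4,-0.56,0]
    - [-0.6,-0.84,0]
    - [-0.6,-0.84,0]
    - [-0.6,-0.84,0]
    - [-0.6,-0.84,0]
    - [-0.6,-0.84,0]
    - [-0.6,-0.84,0]
    - [-0.6,-0.84,0]
    - [-0.6,-0.84,0]
    - [-0.6,-0.84,0]
    - [-0.6,-0.84,0]
    - [-0.29,-0.39,0]
  twist: [0,0,0,0,0,0,0,0,0,0,0,0]
  claw: [85,85,85,85,85,85,85,85,85,85,85,85]

```text
time: 31.52
eef_pos: [440.2, -273.6, 166.3]
orientation: [0.488, 0.873, -0.0, 0.0]
wrist_force: [-0.1, 0.4, 0.5]
finger_gap: 84.7
grip_force: 0.0
```

Request:
apply_moves:
  translation:
    - [0,0,0]
    - [0,0,0.5]
    - [0,0,0.5]
  twist: [0,0,0]
  claw: [85,85,85]

```text
time: 31.9
eef_pos: [441.7, -271.0, 125.6]
orientation: [0.488, 0.873, 0.0, 0.0]
wrist_force: [-0.7, -0.6, -0.5]
finger_gap: 84.8
grip_force: 0.0
```

```bash
python3 go.py 441 -272 34 121.5
python3 - <<'E'
from h import *
from station import eyes
c=eyes.camera("top"); np.savez("t7.npz",**c); W=cloud(c); z=W[...,2]; X,Y=W[...,0],W[...,1]
m=(np.abs(X-445)<80)&(np.abs(Y-264)<80)&(z>18)&(z<45)
k=np.argwhere(m)[:,::-1]; p=ray(c,k,30).astype(np.float32)
print("rr",blob(c,m,30),cv2.minEnclosingCircle(p))
m=(np.abs(X-620)<95)&(np.abs(Y-152)<95)
print("box",blob(c,m&(z>66)&(z<90),75)); print("ob",blob(c,m&(z>18)&(z<90),30))
E
```

```text
t 31.9 p [ 441.7 -271.   125.6] psi 121.65 gap 84.8 q6 26.8 F [-0.7 -0.6 -0.5]
-> twist 0.15 deg, then shift units [-0.012 -0.027  2.291] len 92
rr [444.3 263.9 120.6 116.9 -89.2 443.9 263.9] ((443.42816162109375, 263.56146240234375), 61.08104705810547)
box [618.6 149.9  89.9  40.5  16.5 618.7 150. ]
ob [620.  152.6 146.6  85.5  16.4 620.1 152.6]
```

Request:
apply_moves:
  translation:
    - [0,0,0.4]
    - [0,0,0.6]
    - [0,0,0.6]
    - [0,0,0.4]
    - [0,0,0.2]
    - [0,0,0.08]
    - [0,0,0]
    - [0,0,0]
    - [0,0,0]
    - [0,0,0]
    - [0,0,0]
    - [0,0,0]
  twist: [0,0,0,0,0,0,0,0,0,0,0,0]
  claw: [85,85,85,85,85,85,85,40,40,40,40,40]
  force: 40

```text
time: 33.45
eef_pos: [441.2, -272.2, 35.2]
orientation: [0.489, 0.872, 0.0, 0.0]
wrist_force: [-0.2, 1.7, 5.0]
finger_gap: 48.4
grip_force: 39.7
```

```bash
python3 go.py 444 263 150 121.5
```

```text
t 33.45 p [ 441.2 -272.2   35.2] psi 121.49 gap 48.4 q6 26.8 F [-0.2  1.7  5. ]
-> twist -0.01 deg, then shift units [11.371  7.05  -2.869] len 547
```

Request:
apply_moves:
  translation:
    - [0,0,-0.1]
    - [0,0,-0.3]
    - [0,0,-0.5]
    - [0,0,-0.6]
    - [0,0,-0.6]
    - [0,0,-0.5]
    - [0,0,-0.2]
    - [0.2,0.124,0]
    - [0.5,0.31,0]
    - [0.7,0.434,0]
    - [0.8,0.496,0]
    - [0.8,0.496,0]
  twist: [0,0,0,0,0,0,0,0,0,0,0,0]
  claw: [40,40,40,40,40,40,40,40,40,40,40,40]

```text
time: 34.95
eef_pos: [440.8, -129.1, 145.8]
orientation: [0.489, 0.872, -0.0, -0.001]
wrist_force: [1.0, 0.6, -2.5]
finger_gap: 47.8
grip_force: 41.0
```

Request:
apply_moves:
  translation:
    - [0.8,0.496,0]
    - [0.8,0.496,0]
    - [0.8,0.496,0]
    - [0.8,0.496,0]
    - [0.8,0.496,0]
    - [0.8,0.496,0]
    - [0.8,0.496,0]
    - [0.8,0.496,0]
    - [0.7,0.434,0]
    - [0.5,0.31,0]
    - [0.4,0.248,0]
    - [0.2,0.124,0]
  twist: [0,0,0,0,0,0,0,0,0,0,0,0]
  claw: [40,40,40,40,40,40,40,40,40,40,40,40]

```text
time: 36.45
eef_pos: [443.3, 255.8, 146.2]
orientation: [0.488, 0.873, -0.0, -0.0]
wrist_force: [0.7, -0.0, -2.5]
finger_gap: 48.3
grip_force: 41.0
```

```bash
python3 look.py scene s6 320 100 480 220; python3 go.py 443.8 262.6 57 121.5
```

```text
t 36.5 p [443.5 256.2 146.3] psi 121.53 gap 48.3 q6 88.5 F [-1.8  0.4 -2.4]
-> twist 0.03 deg, then shift units [0.131 0.09  2.233] len 90
```

View pics/s6.png

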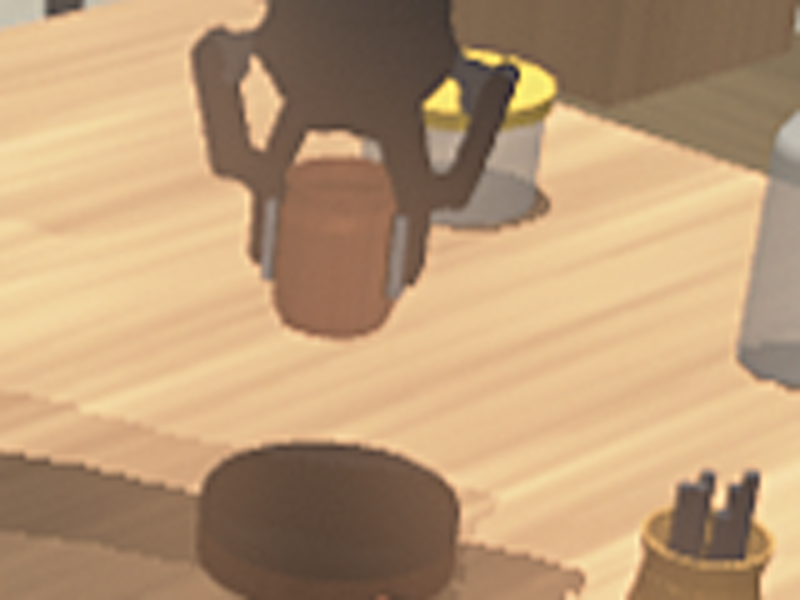

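The pot hangs upright over the round rest. I'll fine-tune the position and lower it.

Request:
apply_moves:
  translation:
    - [0.1,0.07,0]
    - [0,0,0.3]
    - [0,0,0.5]
    - [0,0,0.5]
    - [0,0,0.4]
    - [0,0,0.25]
    - [0,0,0.12]
    - [0,0,0.05]
    - [0,0,0]
  twist: [0,0,0,0,0,0,0,0,0]
  claw: [40,40,40,40,40,40,40,40,40]

```text
time: 37.62
eef_pos: [444.2, 260.0, 62.2]
orientation: [0.489, 0.872, 0.0, 0.0]
wrist_force: [-0.6, 0.1, -3.5]
finger_gap: 47.6
grip_force: 41.1
```

```bash
python3 go.py 443.8 262.6 56 121.5
```

```text
t 37.62 p [444.2 260.   62.2] psi 121.49 gap 47.6 q6 88.9 F [-0.6  0.1 -3.5]
-> twist -0.01 deg, then shift units [0.061 0.024 0.154] len 7
```

Request:
apply_moves:
  translation:
    - [0.06,0.025,0.05]
    - [0,0,0.05]
    - [0,0,0.02]
    - [0,0,0.01]
    - [0,0,0]
  twist: [0,0,0,0,0]
  claw: [40,40,40,40,40]

```text
time: 38.25
eef_pos: [443.7, 262.5, 56.7]
orientation: [0.489, 0.872, -0.0, -0.0]
wrist_force: [1.6, -0.4, -2.3]
finger_gap: 48.1
grip_force: 41.1
```

Request:
apply_moves:
  translation:
    - [0,0,0.015]
    - [0,0,0]
  twist: [0,0]
  claw: [40,40]

```text
time: 38.5
eef_pos: [443.7, 262.5, 56.1]
orientation: [0.489, 0.872, -0.0, -0.0]
wrist_force: [-0.3, 0.4, -3.1]
finger_gap: 48.2
grip_force: 41.1
```

Request:
apply_moves:
  translation:
    - [0,0,0.015]
    - [0,0,0]
  twist: [0,0]
  claw: [40,40]

```text
time: 38.75
eef_pos: [443.6, 262.5, 55.5]
orientation: [0.489, 0.872, -0.0, -0.0]
wrist_force: [0.4, -0.3, -2.3]
finger_gap: 48.2
grip_force: 41.1
```

Request:
apply_moves:
  translation:
    - [0,0,0.01]
    - [0,0,0]
  twist: [0,0]
  claw: [40,40]

```text
time: 39.0
eef_pos: [443.7, 262.5, 55.2]
orientation: [0.489, 0.872, 0.0, 0.0]
wrist_force: [1.0, 0.7, 1.7]
finger_gap: 48.0
grip_force: 41.2
```

Contact. I'll release, retreat up and to the side, then look.

Request:
apply_moves:
  translation:
    - [0,0,0]
    - [0,0,0]
    - [0,0,0]
    - [0,0,0]
    - [0,0,-0.3]
    - [0,0,-0.7]
    - [0,0,-0.9]
    - [0,0,-0.9]
    - [0,0,-0.5]
  twist: [0,0,0,0,0,0,0,0,0]
  claw: [85,85,85,85,85,85,85,85,85]

```text
time: 40.12
eef_pos: [444.2, 262.8, 189.9]
orientation: [0.489, 0.872, 0.001, 0.001]
wrist_force: [0.1, -0.0, -1.1]
finger_gap: 85.0
grip_force: 0.0
```

Request:
apply_moves:
  translation:
    - [-0.5,-0.31,0]
    - [-0.8,-0.5,0]
    - [-0.8,-0.5,0]
    - [-0.8,-0.5,0]
    - [-0.8,-0.5,0]
    - [-0.8,-0.5,0]
    - [-0.8,-0.5,0]
    - [-0.8,-0.5,0]
    - [-0.8,-0.5,0]
    - [-0.8,-0.5,0]
    - [-0.5,-0.31,0]
    - [-0.2,-0.12,0]
  twist: [0,0,0,0,0,0,0,0,0,0,0,0]
  claw: [85,85,85,85,85,85,85,85,85,85,85,85]

```text
time: 41.62
eef_pos: [440.4, -134.5, 187.8]
orientation: [0.489, 0.872, 0.0, 0.0]
wrist_force: [0.1, -0.2, -0.7]
finger_gap: 84.7
grip_force: 0.0
```

```bash
python3 look.py top t8 160 140 500 320; python3 look.py scene s8 230 160 480 350
python3 - <<'E'
from h import *
c=dict(np.load("t8.npz")); W=cloud(c); z=W[...,2]; X,Y=W[...,0],W[...,1]
n=lambda x,y,r:(np.abs(X-x)<r)&(np.abs(Y-y)<r)
for k,x,y,r,lo,hi,zz in [("pot",445,264,80,88,110,96),("rr",445,264,80,18,110,30),("box",620,152,90,66,90,75),("ob",620,152,95,18,90,30),("caddy",648,-140,80,86,200,93),("sq",648,-140,80,18,200,30),("carton",473,-13,35,77,100,85),("tape",617,-321,50,20,40,30)]:
    print(k,blob(c,n(x,y,r)&(z>lo)&(z<hi),zz))
c=dict(np.load("s8.npz")); W=cloud(c); z=W[...,2]; X,Y=W[...,0],W[...,1]
for k,x,y,r,lo,hi,zz in [("pot",445,264,80,91,110,96),("box",620,152,90,72,90,75),("ob-top",620,152,95,22,45,30)]: print("scene",k,blob(c,n(x,y,r)&(z>lo)&(z<hi),zz))
E
```

```text
pot [443.3 261.9  49.2  46.3 -89.2 443.3 262.6]
rr [444.3 263.9 120.7 116.9 -89.2 443.9 263.9]
box [618.6 149.9  89.9  40.5  16.5 618.5 149.7]
ob [619.8 152.5 147.1  85.5  16.4 619.7 152.5]
caddy [ 647.7 -138.2   48.8   48.1  -11.9  647.6 -138.2]
sq [ 647.3 -139.5  112.5  110.   -12.1  647.5 -139.5]
carton [473.6 -12.8  42.   41.8 -23.7 473.5 -12.9]
tape [ 656.5 -331.4    2.2    2.2   -1.4  656.1 -331.1]
scene pot [446.3 261.3  57.9  48.  -37.6 447.1 260.4]
scene box [623.6 148.   89.4  43.3  16.8 623.4 148.6]
scene ob-top [625.8 147.5 148.2  95.8  16.5 627.9 146.4]
```

View pics/t8.png

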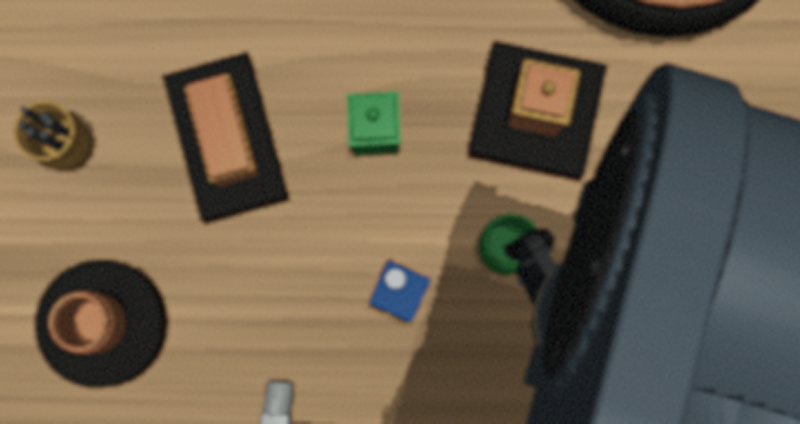

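View pics/s8.png

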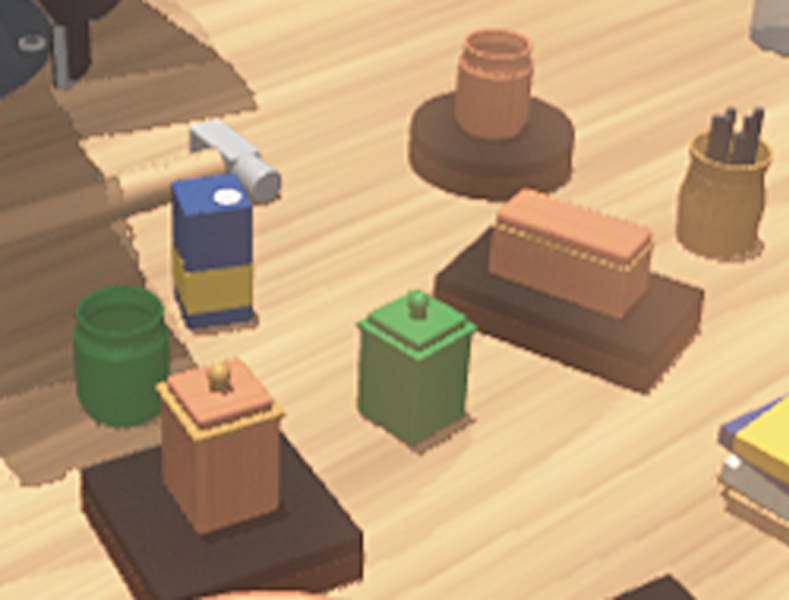

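Both views show all three copper vessels upright on their own rests: the pot, pen box and caddy are within about 3 mm of centre and squared to under 1°. The carton is unmoved, and the cup and look-alikes are standing as before. The arm is clear, so I'm handing the job in.

```bash
python3 -c "
from station import ticket
print(ticket.finish_job())"
```

```text
the job is handed in; nothing more can be done
None
```

The job is handed in: the pot, caddy and pen box each stand upright on their own rest, within about 3 mm of centre and squared to under 1°, with the pot having waited on the mat, in about 42 s.

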